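Turn the loaded tote round so the next one stacks on it

ROBOT

A 6-joint arm with a two-finger parallel gripper is mounted at the origin on the work surface. World frame = base frame: x ahead of the robot, y to its left, z up, the work surface at z = 0. Lengths are in mm, angles in rad, forces in N, time in s.
With the tool pointing down it reaches from about 350 to 875 mm from the base axis. Payload 4.2 kg.
Tool frame: the origin (TCP) lies between the finger pads; the fingertips stand 19 mm ahead of it and the grasp point (between the pads) is the TCP; y points along the fingers, z is the direction in which the jaws open and shut, and the axes are right-handed (so a half turn about y gives the same grasp; the last joint's range is limited). The gripper opens to 85 mm and grips with 20 to 120 N. Pads are 22 mm wide; open, the fingers measure 114 mm over their backs; the gripper's body (76 mm by 85 mm) begins 54 mm behind the grasp point. The pads swing forward as they close: fully open they stand 13 mm farther back than shut.
Start: joints at [-1.034, 0.385, 0.008, 0, -1.194, -0.259], TCP at [171.417, -601.012, 250.312] pointing down, gripper open.
Joint ranges: [-3.14, 3.14], [-1.21, 2.06], [-1.07, 1.41], [-3.16, 2.05], [-2.99, -0.16], [-3.1, 3.1]. Speed limits (rad/s): [2.79, 2.79, 3.14, 3.14, 3.14, 3.14].

INTERFACE

Orientations are given as a unit quaternion [x, y, z, w].
In Python, from bench import arm gives the robot as it stands.
- The arm moves only by the shell command python3 -m inch 'ROWS'. ROWS is JSON, a list of rows, each a list of 7 numbers: the opening, from 0 (shut) to 1 (fully open), then the shift along the tool's x, y, z in cm, then the turn, a rotation vector about the tool's x, y, z in degrees. A call has 1 to 20 rows; each row is the pose to reach, as a shift and turn from the pose commanded when the call began, along the tool's axes at that moment; what a row does not reach only later rows make up. A row lasts 1/12 s, in which the tool goes at most 41.7 mm and 7.16 degrees, less where a joint would pass 70% of its speed; a pose out of reach is approached as far as the arm can. A call with a gripper value outside its range is refused whole. The fingers move at their own pace and stop on an object; the grip force is fixed at half the most. Time passes only in rows, so rows that repeat a pose let the fingers close. It gives the time, the measured TCP pose, the force and the opening at its end, in the units of the state.
- arm.read_state(): the state, without advancing time (a new reading comes with each control period).
- arm.get_image(name): name is "side" or "top" or "wrist"; returns the picture (384x512x3 uint8, red, green, blue); there is no depth.
- arm.camera_params(name): a dict with "fx", "fy", "cx", "cy" (pixels), "rvec" (rotation vector, rad) and "tvec" (3), from world to camera coordinates, as OpenCV has them. Camera axes: x right, y down, z forward; pixel columns grow to the right and rows downward; lengths in mm; the calibration is good to about 2 mm. A picture is of the moment at which its call begins: read the wrist's pose just before it. camera_params takes no time and is no camera call; for the wrist camera it gives the pose at the moment of the call.
- arm.job_done(): hands the job in, once; it reports no verdict.
Trained networks look in the newest picture that a camera, given by its name, has taken for a name from the list of things; names that differ only in an ending like _2 or _b are one class to them, and where a whole thing is asked for, a point or a joint stands for the part that bears it (a point fixed in the world has none). Each returns a list of dicts, best first, with "conf" (0 to 1); they miss things now and then, are a little off and sometimes report something else, mostly with a low value. They report only what shows in the picture. A call takes as long as a camera call. They do not tell look-alikes from the thing itself.
- arm.masks_of(label, camera): "mask" (384x512 bool, what is visible of it) and "extent" ([left, top, width, height] in pixels, round what is visible of it).
The state is a dict: "clock": time; "joints": joint angles; "joint_vel": joint speeds; "joint_efforts": joint torques, N m; "position": TCP position; "ee_rot": TCP orientation; "contact_force": force on the tool from outside, world axes, zero at the start; "wrist_torque": the same for the moment, N m; "gripper_width": finger opening in mm.
Only numpy, scipy, OpenCV 4.12 (cv2) and the standard library are available. Lean on these libraries where they do the work, as an engineer would, in place of code of your own. Each camera call takes 0.05 s, during which the arm holds its last target.

TASK

Two stack-nest totes both face the robot with their cut-down fronts: set one on the other like that and it drops in on the parts. First push the loaded tote round on its turntable, without lifting it off, until its cut-down front points away from the robot; then pick up the other tote and set it down, without dropping it, squarely on top with its own cut-down front still towards the robot, so that it stands on the lower tote's rim supports instead of nesting. Let go, and leave the tape, the jar and the carton where they are.

Things in the scene. Friction and masses are not known exactly. Their poses are not given: they have to be found in the camera images.
- low_tote: Loaded blue tote, open on top: rim 188 x 135 mm, 75 mm high, walls 4 mm, base 158 x 108 mm, walls lean out 10 mm to the rim. Origin: centre of underside; x along its length, z up. -x end = FRONT, cut down to 39 mm over its middle 74 mm; +x end = back, full height. 1.1 to 2 kg, full of steel bushes (34 mm high). Loose on the turntable, underside at 28 mm, rim 103 mm above bench.
- low_seat (a point): On the low_tote's vertical centre line, 69 mm above its underside (axes as low_tote): the height of its four rim supports, 22 mm ledges inside the long walls at x = -58 and +20 mm. A like tote turned half a turn (front over back) stands on them, its underside's centre here, with 5 mm play each way inside the rim. Same way round, it sinks about 25 mm deeper, into it.
- top_tote: The other tote, same shape, size and axes as low_tote (-x end = cut-down FRONT; origin: centre of underside), 0.3 to 0.6 kg, loose on the bench. Six small brass bushes, 14 mm high, lie near its ends (|x| over 53 mm); the 4 mm thick floor between is clear but for the cross web.
- top_web (a point): Middle of the top edge of top_tote's cross web (axes as top_tote), 44 mm above its underside, at its centre. The web is 10 mm thick in x, 86 mm long in y, and rises from the floor: grasp it here from above, fingers closing along the tote's x.
- low_front (a point): Middle of low_tote's cut-down front edge: at x = -85 mm, y = 0, 39 mm above its underside (axes as low_tote).
- top_front (a point): Middle of top_tote's cut-down front edge: at x = -85 mm, y = 0, 39 mm above its underside (axes as top_tote).
- turntable: Fixed low turntable; origin on its axis at bench height, x straight ahead of the robot; this pose does not turn with the plate (read low_tote). Plate 220 mm across with rubber top 28 mm above bench, turns either way, light friction (0.1 N m), stays put. A 6 mm high lip inside its edge keeps low_tote centred within 4 mm at any angle: pushing sideways on its wall near a corner turns both.
- tape: Roll of yellow tape lying flat, 100 mm across, 25 mm high; bystander. Origin: centre of its underside.
- jar: Small grey jar with black lid, 56 mm across, 65 mm high; bystander. Origin: centre of its underside.
- carton: Closed cardboard carton, 60 x 80 mm, 45 mm high; bystander. Origin: centre of its underside.
Not all that is in view belongs to the job. Leave any pink look-alike of the low_tote alone.

How it is judged (in metres and radians):
On the way, in this order (a step that is already met when the one before it is completed fails the run):
1. the loaded tote, still on its turntable, has been turned so that its cut-down front points away from the robot (within about 55 degrees of straight ahead) (x of low_front in the frame of turntable above 0.048 m and height (world z) of low_tote below 0.032 m and angle between low_tote's own z axis and vertical below 0.05 rad and horizontal distance between low_tote and turntable below 0.012 m), for 0.2 s.
2. the other tote stands square on top of the loaded one, on its rim supports (z of top_tote in the frame of low_tote between 0.066 and 0.072 m and horizontal distance between top_tote and low_tote below 0.01 m and angle between the x axis of top_tote and the x axis of low_tote, either way round below 0.14 rad and angle between top_tote's own z axis and vertical below 0.06 rad), for 0.2 s.
At the end, for the whole second after the job is handed in: Loaded tote upright on its turntable (centred within 12 mm), cut-down front away from the robot (within 55 deg); the other tote released, at rest on its rim supports: 66-72 mm above it, centres within 10 mm, square within 8 deg, level within 3.4 deg, cut-down front towards the robot (within 55 deg) (all of step 1 and all of step 2 and x of top_front in the frame of turntable below -0.048 m and linear speed of each of top_tote, low_tote below 0.02 m/s and angular speed of top_tote below 0.1 rad/s); the robot touches nothing.
It fails at once if the upper tote sinks into the loaded one, on to its parts (z of top_tote in the frame of low_tote below 0.058 m and horizontal distance between top_tote and low_tote below 0.06 m).
It fails at once if the upper tote is dropped on to the loaded one (faster than 0.6 m/s within 30 mm of its seat) (z of top_tote in the frame of low_tote below 0.1 m and horizontal distance between top_tote and low_tote below 0.06 m and linear speed of top_tote above 0.6 m/s).
It fails at once if the loaded tote is lifted off its turntable (by more than 12 mm) or tipped (over 11 degrees) (height (world z) of low_tote above 0.04 m or angle between low_tote's own z axis and vertical above 0.2 rad).
It fails at once if the tape, the jar or the carton is moved by more than 40 mm (distance of any of tape, jar, carton from where it was at the start of the episode above 0.04 m).
It also fails if it takes over 72 s, if anything falls off the work surface, if the arm or the gripper's body presses on something with over 40 N, if the wrist force passes 120 N, or if a joint passes its speed limit or range.

## Working session

There is one attempt and no reset: what is moved stays moved. The work goes in short steps, Python scripts to look and compute and a shell command to move; the robot and the scene stay as the last step left them, time stands still between calls to the robot, and variables do not carry over. Pictures are saved under pics/ and viewed, and the job is handed in when it is done.

```bash
ls; mkdir -p pics; python3 - <<'E'
from bench import arm
import cv2
s=arm.read_state();print(s)
for n in("side","top","wrist"):
    im=arm.get_image(n);cv2.imwrite(f"pics/{n}0.png",cv2.cvtColor(im,cv2.COLOR_RGB2BGR))
    print(n,arm.camera_params(n))
E
```

```text
pics
{'clock': 0.0, 'joints': array([-1.03436692e+00,  3.85537891e-01,  6.60389423e-03, -4.76706488e-04,
       -1.19401985e+00, -2.58603781e-01]), 'joint_vel': array([-0.00017672, -0.00122934, -0.0009396 , -0.00025769,  0.00095966,
       -0.00037006]), 'joint_efforts': array([ 2.05338947e-04, -3.92288268e+01,  1.88401830e+01,  4.18615177e+00,
       -4.56765221e-03, -1.11044614e-05]), 'position': array([ 171.27614397, -600.49474241,  249.22754575]), 'ee_rot': array([-0.69953953, -0.09769809,  0.09799981,  0.70106745]), 'contact_force': array([ 0.4999481 , -0.14812577,  0.03642206]), 'wrist_torque': array([-0.00661544, -0.00429412, -0.03498461]), 'gripper_width': 85.12580024611324}
side {'fx': 474.73596365865353, 'fy': 474.73596365865353, 'cx': 248.62074030686088, 'cy': 192.49591830398913, 'rvec': array([ 1.05744859, -2.45676371,  0.99912918]), 'tvec': array([ 434.81535709,  263.63498505, 1259.347883  ])}
top {'fx': 477.32372070339443, 'fy': 477.32372070339443, 'cx': 260.23156000877475, 'cy': 200.80976270794056, 'rvec': array([ 2.16913631, -2.17009874,  0.09311449]), 'tvec': array([ 133.63044028,  512.15559333, 1283.17347838])}
wrist {'fx': 310.3412851093197, 'fy': 310.3412851093197, 'cx': 252.48472835418897, 'cy': 191.60329213354902, 'rvec': array([-1.76004539, -2.33139657, -0.38586756]), 'tvec': array([625.20141985, -40.92624523, 379.25335241])}
```

View pics/top0.png

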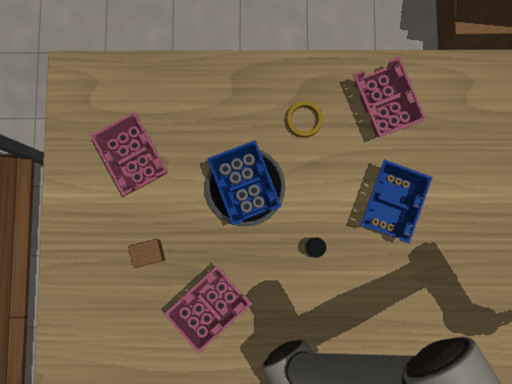

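View pics/side0.png

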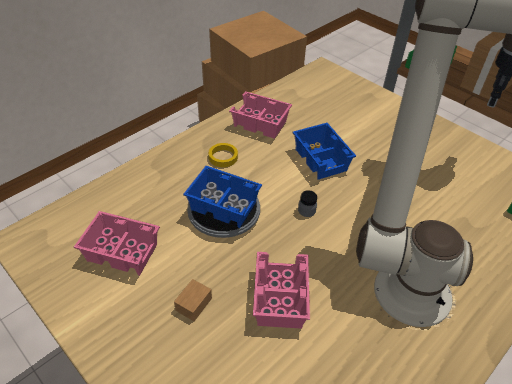

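View pics/wrist0.png

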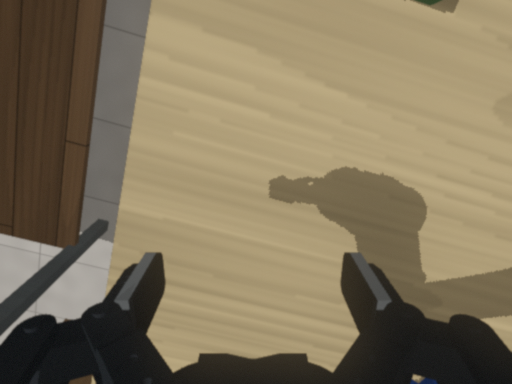

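```bash
cat > h.py <<'E'
from bench import arm
import numpy as np, cv2
from scipy.spatial.transform import Rotation as R
def cam(n):
    p=arm.camera_params(n);K=np.array([[p['fx'],0,p['cx']],[0,p['fy'],p['cy']],[0,0,1]]);return K,np.array(p['rvec']),np.array(p['tvec'])
def proj(n,P,c=None):
    K,r,t=c or cam(n);return cv2.projectPoints(np.float64(P).reshape(-1,3),r,t,K,None)[0].reshape(-1,2)
def unproj(n,uv,z,c=None):
    K,r,t=c or cam(n);M=cv2.Rodrigues(r)[0];o=-M.T@t
    uv=np.atleast_2d(uv);d=(np.linalg.inv(K)@np.c_[uv,np.ones(len(uv))].T).T@M
    return o+d*((z-o[2])/d[:,2])[:,None]
def save(im,f): cv2.imwrite(f,cv2.cvtColor(im,cv2.COLOR_RGB2BGR))
def zoom(im,x0,y0,x1,y1,s,f): save(cv2.resize(im[y0:y1,x0:x1],None,fx=s,fy=s,interpolation=cv2.INTER_CUBIC),f)
E
python3 - <<'E'
from h import *
im=arm.get_image("top")
zoom(im,190,130,300,240,5,"pics/low1.png");zoom(im,340,145,450,255,5,"pics/topt1.png")
for l in["low_tote","top_tote","turntable","tape","jar","carton","low_front","top_front","top_web"]:
    for m in arm.masks_of(l,"top"):
        ys,xs=np.nonzero(m["mask"]);print(l,round(m["conf"],2),m["extent"],xs.mean().round(1),ys.mean().round(1), unproj("top",[xs.mean(),ys.mean()],0).round(0)[0])
print(unproj("top",[[245,183],[397,201],[0,0],[511,383]],0).round())
E
```

```text
low_tote 0.95 [208.0, 143.6, 72.8, 80.0] 243.9 181.8 [568. 179.   0.]
low_tote 0.83 [163.8, 268.9, 87.5, 83.6] 207.4 308.9 [218. 278.   0.]
low_tote 0.72 [89.6, 111.0, 78.2, 83.5] 128.9 153.3 [649. 504.   0.]
low_tote 0.72 [354.8, 55.7, 72.5, 82.9] 389.2 98.3 [ 807. -233.    0.]
top_tote 0.66 [361.7, 160.4, 69.7, 85.8] 396.5 200.5 [ 515. -246.    0.]
tape 0.86 [287.4, 101.2, 36.2, 34.2] 304.6 118.4 [749.   8.   0.]
jar 0.85 [305.7, 235.9, 21.9, 19.0] 315.4 246.9 [386. -19.   0.]
carton 0.7 [128.4, 240.6, 35.4, 24.8] 146.8 252.5 [371. 448.   0.]
low_front 0.94 [91.4, 113.8, 77.0, 81.4] 129.3 153.4 [649. 503.   0.]
low_front 0.84 [165.2, 268.1, 87.2, 86.0] 207.5 308.9 [218. 278.   0.]
low_front 0.72 [354.9, 57.2, 66.5, 83.0] 389.1 97.9 [ 808. -233.    0.]
low_front 0.67 [209.1, 142.0, 70.3, 82.0] 243.8 181.3 [569. 180.   0.]
top_front 0.88 [362.9, 161.1, 68.8, 82.4] 396.4 200.8 [ 514. -246.    0.]
top_web 0.62 [362.7, 160.1, 68.4, 83.1] 396.6 200.6 [ 515. -246.    0.]
[[ 565.  176.    0.]
 [ 514. -247.    0.]
 [1104.  893.    0.]
 [  23. -539.    0.]]
```

```bash
python3 - <<'E'
import cv2,numpy as np
a=cv2.imread("pics/low1.png");b=cv2.imread("pics/topt1.png")
cv2.imwrite("pics/ab1.png",cv2.resize(np.hstack([a,b]),(800,400)))
E
```

```text
(no output)
```

View pics/ab1.png

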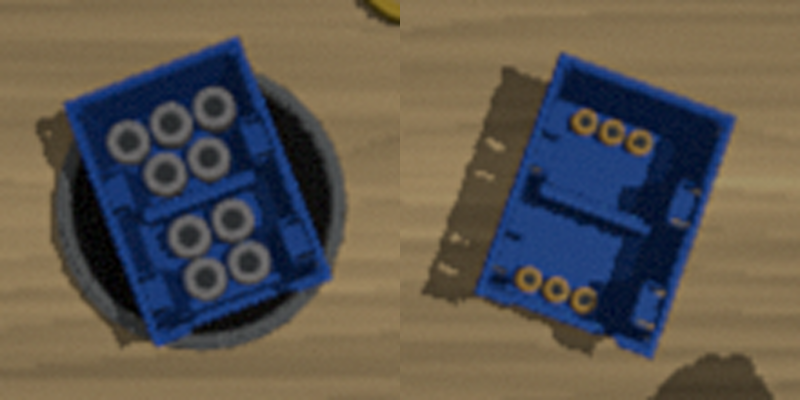

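```bash
cat >> h.py <<'E'
from scipy.optimize import least_squares
def fit(n,uv,tote,z,x0,zz=75,pts=None):
    # uv rim corner pixels ; tote frame points
    def T(p,q):
        c,s=np.cos(p[2]),np.sin(p[2]);q=np.float64(q);return np.c_[p[0]+c*q[:,0]-s*q[:,1],p[1]+s*q[:,0]+c*q[:,1],q[:,2]+z]
    f=lambda p:(proj(n,T(p,tote))-uv).ravel()
    r=least_squares(f,x0,x_scale=[10,10,.1]);return r.x,f(r.x).reshape(-1,2)
RIM=[[94,67.5,75],[94,-67.5,75],[-94,-67.5,75],[-94,67.5,75]]
E
python3 - <<'E'
from h import *
k=400/110
a=np.array([(68,103),(238,40),(330,275),(160,343)])/k+[190,130]
b=np.array([(160,55),(335,118),(255,357),(78,293)])/k+[340,145]
for uv,z,x0 in((a,28,[560,176,.35]),(b,0,[510,-240,-.35])):
    p,e=fit("top",uv,RIM,z,x0);print(p.round(3),np.degrees(p[2]).round(1),e.round(1).tolist())
print(unproj("top",[[190+200/k,130+208/k]],28).round(1))
E
```

```text
[5.53567e+02 1.73005e+02 3.70000e-01] 21.2 [[-1.2, -0.4], [0.5, -1.6], [1.5, 0.8], [-0.8, 1.1]]
[ 5.05784e+02 -2.26193e+02 -3.50000e-01] -20.1 [[0.0, -0.7], [0.5, -0.7], [-0.1, 0.8], [-0.5, 0.6]]
[[549.4 175.1  28. ]]
```

```bash
python3 - <<'E'
from h import *
s=arm.read_state();M=R.from_quat(s['ee_rot']).as_matrix();print(M.round(3),s['clock'])
z=M[:,2];print('z yaw',np.degrees(np.arctan2(z[1],z[0])),np.degrees(s['joints']).round(1))
E
```

```text
[[ 0.962 -0.    -0.274]
 [ 0.274  0.     0.962]
 [-0.    -1.     0.   ]] 0.65
z yaw 105.91741617657728 [-59.3  22.    0.5  -0.  -68.4 -14.8]
```

```bash
python3 -m inch '[[0,65.9,5,54.6,0,-5.3,0],[0,65.9,5,54.6,0,-5.3,0],[0,65.9,5,54.6,0,-5.3,0],[0,65.9,5,54.6,0,-5.3,0],[0,65.9,5,54.6,0,-5.3,0],[0,65.9,5,54.6,0,-5.3,0],[0,65.9,5,54.6,0,-5.3,0],[0,65.9,5,54.6,0,-5.3,0],[0,65.9,5,54.6,0,-5.3,0],[0,65.9,5,54.6,0,-5.3,0],[0,65.9,5,54.6,0,-5.3,0],[0,65.9,5,54.6,0,-5.3,0],[0,65.9,5,54.6,0,-5.3,0],[0,65.9,5,54.6,0,-5.3,0],[0,65.9,5,54.6,0,-5.3,0],[0,65.9,5,54.6,0,-5.3,0],[0,65.9,5,54.6,0,-5.3,0],[0,65.9,5,54.6,0,-5.3,0],[0,65.9,5,54.6,0,-5.3,0],[0,65.9,5,54.6,0,-5.3,0]]'
python3 - <<'E'
from h import *
s=arm.read_state();M=R.from_quat(s['ee_rot']).as_matrix();print(M.round(3),s['clock'],s['position'],np.degrees(s['joints']).round(1))
save(arm.get_image("wrist"),"pics/w2.png")
E
```

```text
clock: 2.32
position: [642.8, 87.0, 201.8]
ee_rot: [0.695, 0.13, -0.13, -0.695]
contact_force: [1.1, 0.7, 0.1]
gripper_width: 0.1
[[ 0.932  0.    -0.362]
 [ 0.362  0.     0.932]
 [ 0.    -1.    -0.   ]] 2.3167 [642.77627485  87.03908245 201.78308936] [ 22.   26.3   0.    0.  -63.7 -90.7]
```

View pics/w2.png

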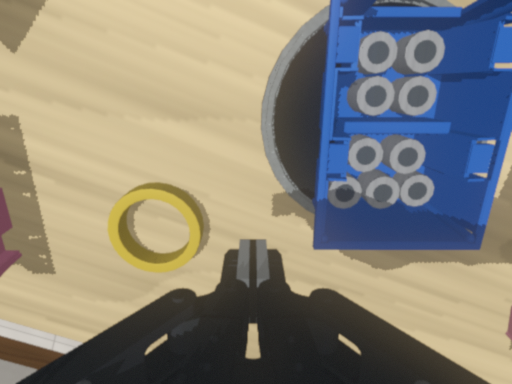

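```bash
python3 -m inch '[[0,1.8,4,0.5,0,0,0],[0,1.8,8,0.5,0,0,0],[0,1.8,12.7,0.5,0,0,0],[0,1.8,12.7,0.5,0,0,0],[0,1.8,12.7,0.5,0,0,0]]'
python3 - <<'E'
from h import *
s=arm.read_state();M=R.from_quat(s['ee_rot']).as_matrix();print(M[:,0].round(3),s['clock'],s['position'],s['contact_force'])
C=np.array([552,174]);x=M[:2,0];z=M[:2,2]
d=s['position'][:2]-C;p0=np.array([d@x,d@z]);print(p0)
for th in range(0,68,4):
    t=np.radians(th);q=np.array([[np.cos(t),-np.sin(t)],[np.sin(t),np.cos(t)]])@[p0[0],-82]-p0
    print(th,(q/10).round(1))
im=arm.get_image("top");zoom(im,190,110,330,240,5,"pics/t3.png")
E
```

```text
clock: 2.78
position: [655.0, 95.5, 71.5]
ee_rot: [0.696, 0.128, -0.133, -0.694]
contact_force: [0.2, -0.1, 0.4]
gripper_width: 0.0
[ 0.932  0.362 -0.008] 2.7833 [655.02601965  95.47196702  71.51333675] [ 0.20718767 -0.05859109  0.43528507]
[  67.61646072 -110.49336536]
0 [0.  2.8]
4 [0.6 3.3]
8 [1.1 3.9]
12 [1.6 4.4]
16 [2. 5.]
20 [2.4 5.7]
24 [2.8 6.3]
28 [3.1 7. ]
32 [3.3 7.7]
36 [3.5 8.4]
40 [3.7 9.1]
44 [3.8 9.8]
48 [ 3.9 10.6]
52 [ 3.9 11.3]
56 [ 3.8 12.1]
60 [ 3.7 12.8]
64 [ 3.6 13.5]
```

View pics/t3.png

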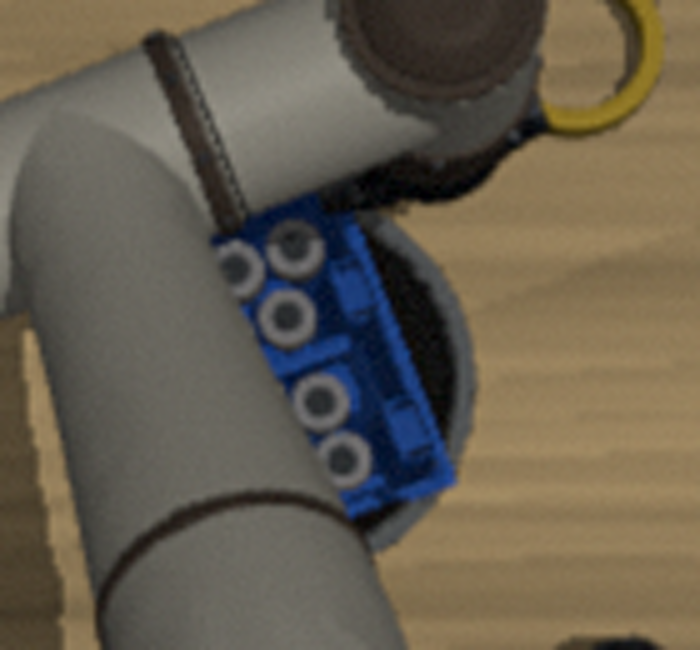

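```bash
python3 -m inch '[[0,0,0,1,0,0,0],[0,0,0,2,0,0,0],[0,0,0,2.8,0,0,0],[0,0.6,0,3.3,0,-4,0],[0,1.1,0,3.9,0,-8,0],[0,1.6,0,4.4,0,-12,0],[0,2,0,5,0,-16,0],[0,2.4,0,5.7,0,-20,0],[0,2.8,0,6.3,0,-24,0],[0,3.1,0,7,0,-28,0],[0,3.3,0,7.7,0,-32,0],[0,3.5,0,8.4,0,-36,0],[0,3.7,0,9.1,0,-40,0],[0,3.8,0,9.8,0,-44,0],[0,3.9,0,10.6,0,-48,0],[0,3.9,0,11.3,0,-52,0],[0,3.8,0,12.1,0,-56,0],[0,3.7,0,12.8,0,-60,0],[0,3.6,0,13.5,0,-64,0]]'
python3 - <<'E'
from h import *
s=arm.read_state();M=R.from_quat(s['ee_rot']).as_matrix();print(M[:,0].round(3),s['clock'],s['position'],s['contact_force'])
C=np.array([552,174]);x=M[:2,0];z=M[:2,2]
d=s['position'][:2]-C;p0=np.array([d@x,d@z]);print(p0,np.degrees(np.arctan2(x[1],x[0])),np.degrees(s['joints']).round(1))
for th in range(0,81,4):
    t=np.radians(th);q=np.array([[np.cos(t),-np.sin(t)],[np.sin(t),np.cos(t)]])@[p0[0],-82]-p0
    print(th,(q/10).round(1))
a=cv2.resize(arm.get_image("top")[100:250,170:330],None,fx=2.5,fy=2.5);b=cv2.resize(arm.get_image("side")[130:270,150:300],(400,375));save(np.hstack([a,b]),"pics/t4.png")
E
```

```text
clock: 4.42
position: [645.2, 238.9, 80.1]
ee_rot: [0.52, 0.485, -0.475, -0.518]
contact_force: [4.8, 1.9, 2.7]
gripper_width: -0.0
[0.078 0.997 0.007] 4.4167 [645.23555015 238.85389237  80.063666  ] [4.7706712  1.91750133 2.74110998]
[ 71.90036757 -87.90151961] 85.54354450189454 [ 33.8  36.   -1.9   0.1 -51.3 -38.3]
0 [0.  0.6]
4 [0.6 1.1]
8 [1.1 1.7]
12 [1.5 2.3]
16 [2.  2.9]
20 [2.4 3.5]
24 [2.7 4.2]
28 [3.  4.9]
32 [3.3 5.6]
36 [3.4 6.4]
40 [3.6 7.1]
44 [3.7 7.9]
48 [3.7 8.6]
52 [3.7 9.4]
56 [ 3.6 10.2]
60 [ 3.5 10.9]
64 [ 3.3 11.7]
68 [ 3.1 12.4]
72 [ 2.8 13.1]
76 [ 2.5 13.8]
80 [ 2.1 14.4]
```

View pics/t4.png

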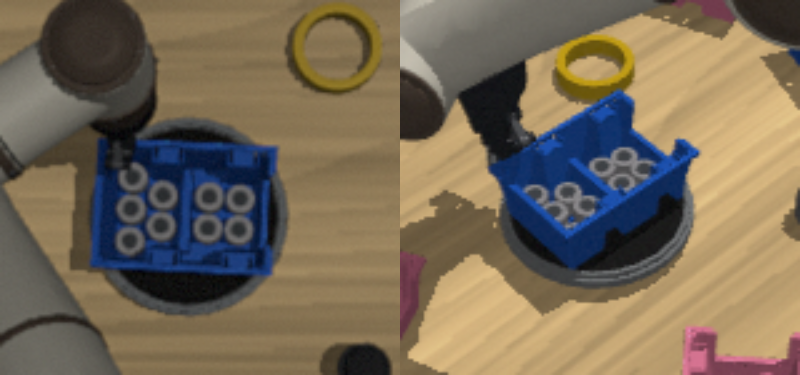

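```bash
python3 -m inch '[[0,0.3,0.2,0.9,0,-2,0],[0,0.8,0.4,1.4,0,-6,0],[0,1.3,0.5,2,0,-10,0],[0,1.8,0.5,2.6,0,-14,0],[0,2.2,0.5,3.2,0,-18,0],[0,2.5,0.5,3.8,0,-22,0],[0,2.9,0.5,4.5,0,-26,0],[0,3.2,0.5,5.2,0,-30,0],[0,3.3,0.5,6,0,-34,0],[0,3.5,0.5,6.8,0,-38,0],[0,3.7,0.5,7.5,0,-42,0],[0,3.7,0.5,8.2,0,-46,0],[0,3.7,0.5,9,0,-50,0],[0,3.6,0.5,9.8,0,-54,0],[0,3.5,0.5,10.6,0,-58,0],[0,3.4,0.5,11.3,0,-62,0],[0,3.2,0.5,12,0,-66,0],[0,3.0,0.5,12.6,0,-69,0],[0,2.8,0.5,13.0,0,-71,0],[0,2.8,0.5,13.1,0,-72,0]]'
python3 - <<'E'
from h import *
s=arm.read_state();M=R.from_quat(s['ee_rot']).as_matrix();print(M.round(3),s['clock'],s['position'],s['contact_force'])
print(np.degrees(s['joints']).round(1))
a=cv2.resize(arm.get_image("top")[100:250,170:330],None,fx=2.5,fy=2.5);b=cv2.resize(arm.get_image("side")[130:270,150:300],(400,375));save(np.hstack([a,b]),"pics/t5.png")
E
```

```text
clock: 6.18
position: [518.3, 282.5, 79.4]
ee_rot: [0.143, 0.7, -0.687, -0.133]
contact_force: [-5.4, 13.7, 24.7]
gripper_width: -0.0
[[-0.924  0.018 -0.382]
 [ 0.382  0.016 -0.924]
 [-0.011 -1.    -0.022]] 6.1833 [518.30033598 282.52015822  79.36492905] [-5.38969395 13.73841445 24.66447737]
[ 44.3  28.1 -17.5   0.1 -43.   23.1]
```

View pics/t5.png

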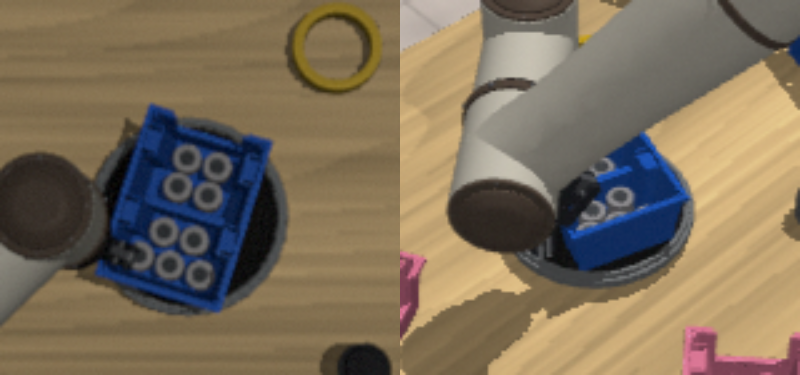

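```bash
python3 - <<'E'
from h import *
s=arm.read_state();M=R.from_quat(s['ee_rot']).as_matrix();p=s['position']
P=[p,p+19*M[:,1],p-54*M[:,1]]
ims=[]
for n in("top","side"):
    im=arm.get_image(n);uv=proj(n,P);print(n,uv.round(1))
    u,v=uv[0].astype(int);x0,y0=u-50,v-50
    c=cv2.resize(im[y0:y0+100,x0:x0+100],(400,400),interpolation=cv2.INTER_CUBIC)
    for q,col in zip(uv,((255,0,0),(0,255,0),(255,255,0))): cv2.circle(c,tuple(((q-[x0,y0]+.5)*4).astype(int)),3,col,-1)
    ims.append(c)
save(np.hstack(ims),"pics/t6.png");save(arm.get_image("wrist"),"pics/w6.png")
print(s['wrist_torque'])
E
```

```text
top [[203.4 196.6]
 [204.1 197.2]
 [201.  194.8]]
side [[203.2 219.4]
 [203.4 223.8]
 [202.5 206.4]]
[ 3.02677616  2.03212416 -0.09471056]
```

View pics/t6.png

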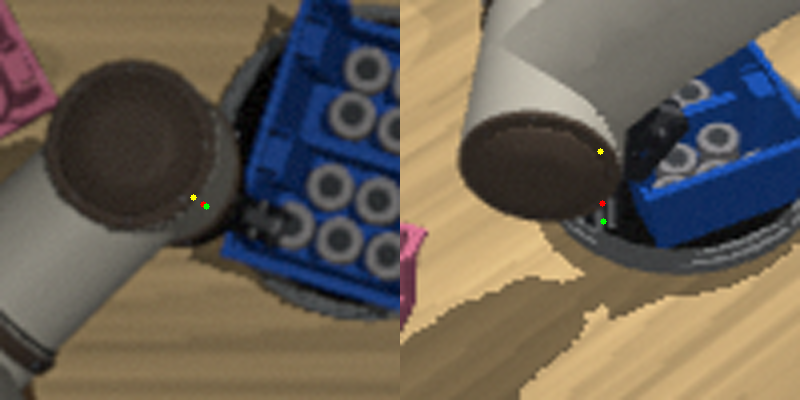

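View pics/w6.png

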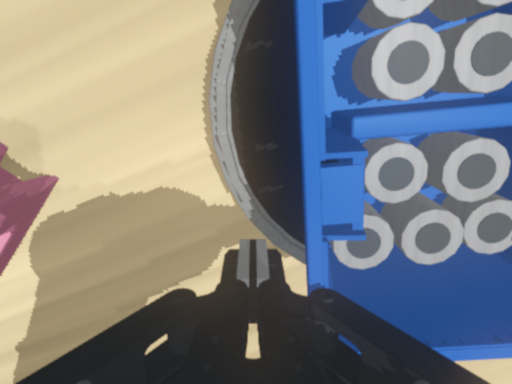

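```bash
python3 -m inch '[[0,0,-2,0,0,0,0],[0,0,-5,0,0,0,0],[0,0,-9,0,0,0,0],[0,0,-13,0,0,0,0],[0.6,-2,-16,5,0,7,0],[0.6,-18.3,-17,47.5,0,87.5,0],[0.6,-18.3,-17,47.5,0,87.5,0],[0.6,-18.3,-17,47.5,0,87.5,0],[0.6,-18.3,-17,47.5,0,87.5,0],[0.6,-18.3,-17,47.5,0,87.5,0],[0.6,-18.3,-17,47.5,0,87.5,0],[0.6,-18.3,-17,47.5,0,87.5,0],[0.6,-18.3,-17,47.5,0,87.5,0],[0.6,-18.3,-17,47.5,0,87.5,0],[0.6,-18.3,-17,47.5,0,87.5,0],[0.6,-18.3,-17,47.5,0,87.5,0],[0.6,-18.3,-17,47.5,0,87.5,0],[0.6,-18.3,-17,47.5,0,87.5,0],[0.6,-18.3,-17,47.5,0,87.5,0],[0.6,-18.3,-17,47.5,0,87.5,0]]'
python3 - <<'E'
from h import *
s=arm.read_state();M=R.from_quat(s['ee_rot']).as_matrix();print(M.round(3),s['clock'],s['position'],s['contact_force'])
w=arm.get_image("wrist");np.savez("w7.npz",**{k:np.array(v) for k,v in zip("Krt",cam("wrist"))});save(w,"pics/w7.png")
im=arm.get_image("top");save(im,"pics/top7.png");zoom(im,180,120,310,240,6,"pics/low7.png")
for l in["tape","jar","carton","low_tote"]:
    for m in arm.masks_of(l,"top")[:1]:
        ys,xs=np.nonzero(m["mask"]);print(l,round(m["conf"],2),m["extent"],xs.mean().round(1),ys.mean().round(1))
E
```

```text
clock: 8.1
position: [497.7, -234.1, 240.1]
ee_rot: [-0.58, -0.404, 0.404, 0.58]
contact_force: [-0.7, 0.4, -0.5]
gripper_width: 51.3
[[ 0.347  0.    -0.938]
 [ 0.938  0.     0.347]
 [ 0.    -1.     0.   ]] 8.1 [ 497.69729927 -234.07535068  240.12274371] [-0.66845605  0.38530073 -0.54333437]
tape 0.72 [288.1, 100.5, 34.4, 35.7] 304.4 118.5
jar 0.77 [306.1, 235.1, 20.4, 16.6] 315.3 246.4
carton 0.72 [212.2, 143.4, 63.5, 82.0] 243.0 183.8
low_tote 0.96 [354.7, 58.6, 70.8, 79.7] 389.0 98.4
```

View pics/w7.png

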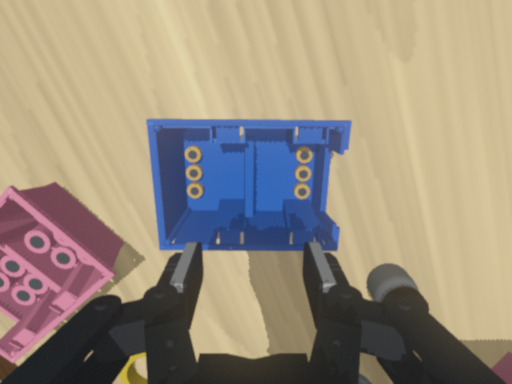

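View pics/low7.png

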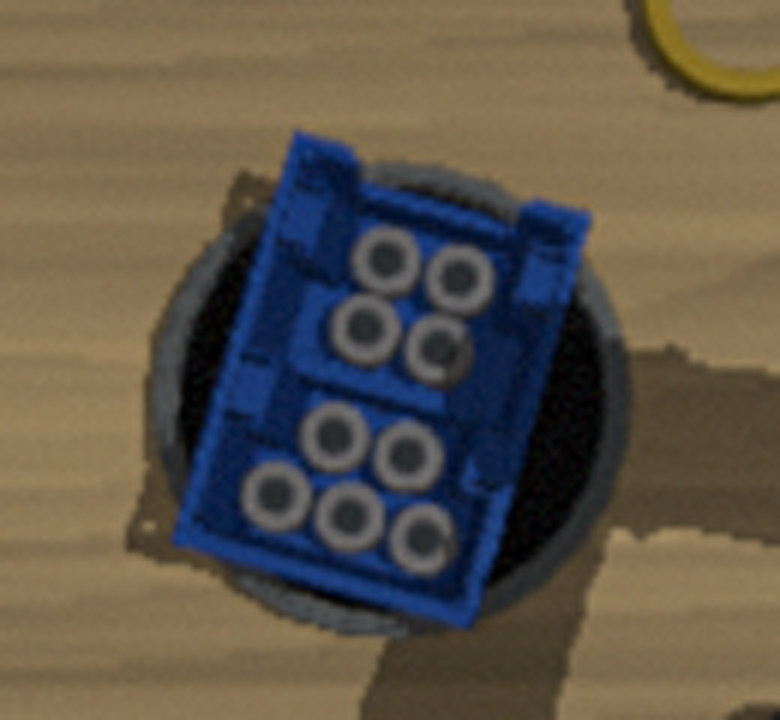

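```bash
python3 - <<'E'
from h import *
im=cv2.imread("pics/w7.png");c=np.hstack([cv2.resize(im[105:165,135:205],(396,340)),cv2.resize(im[105:165,300:370],(396,340))]);d=np.hstack([cv2.resize(im[210:270,135:205],(396,340)),cv2.resize(im[210:270,300:370],(396,340))])
cv2.imwrite("pics/c7.png",cv2.resize(np.vstack([c,d]),(700,600)))
uv=(np.array([(297,132),(592,210),(173,543),(472,630)])+.5)/6-.5+[180,120]
p,e=fit("top",uv,[[-94,-67.5,75],[-94,67.5,75],[94,-67.5,75],[94,67.5,75]],28,[552,174,2.8]);print(p.round(2),np.degrees(p[2]).round(1),e.round(1).tolist())
# turntable ring centre
uv=np.array([[148,398],[632,395]]);
uv=np.array([[390,398]])/6.+[180,120];print(unproj("top",uv,28).round(1))
E
```

```text
[552.51 175.97   2.86] 164.0 [[-0.4, -0.6], [0.3, 0.4], [-0.3, 0.1], [0.4, 0.0]]
[[551.8 175.1  28. ]]
```

View pics/c7.png

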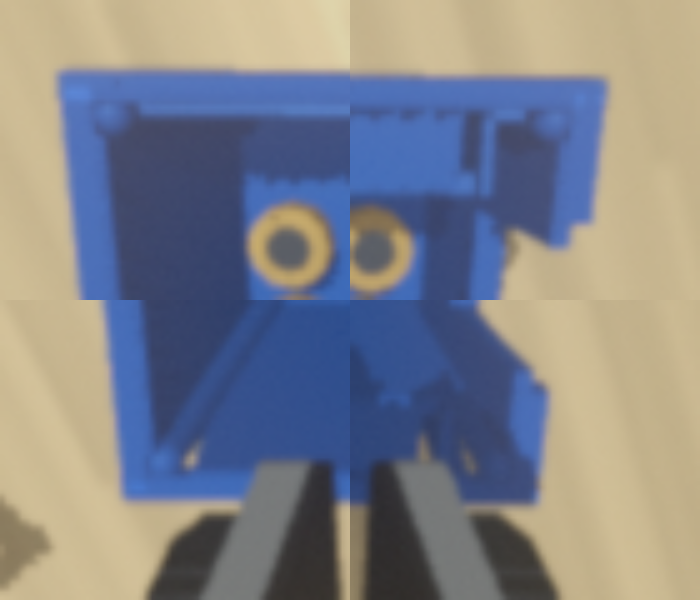

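```bash
python3 - <<'E'
from h import *
uv=np.array([[147,119],[351,120.4],[160,250],[337.6,250.6]])-.4
s=arm.read_state();print(s['position'].round(1))
for sg in(1,-1):
    p,e=fit("wrist",uv,[[94,sg*67.5,75],[-94,sg*67.5,75],[94,-sg*67.5,75],[-94,-sg*67.5,75]],0,[506,-226,-.35]);print(sg,p.round(3),np.degrees(p[2]).round(1),e.round(1).tolist())
    if abs(e).max()<5:break
P=[[p[0],p[1],44]];print("web proj",proj("wrist",P),proj("top",P))
x=np.array([np.cos(p[2]),np.sin(p[2])])
M=R.from_quat(s['ee_rot']).as_matrix();d=M.T@(np.r_[p[:2],32]-s['position']);print(d.round(1))
t=M[:,2];print("dyaw",np.degrees(p[2]+np.pi-np.arctan2(t[1],t[0])))
im=arm.get_image("top");zoom(im,340,145,450,255,6,"pics/tt7.png")
E
```

```text
[ 498.3 -233.9  239.9]
1 [ 5.12623e+02 -2.07228e+02 -3.64000e-01] -20.9 [[12.9, 146.9], [-14.2, 147.3], [-12.5, -111.6], [13.7, -109.7]]
-1 [ 5.06173e+02 -2.24559e+02 -3.58000e-01] -20.5 [[-2.0, -0.4], [2.0, -0.6], [-1.3, 1.0], [1.3, 1.3]]
web proj [[248.89593456 180.49106797]] [[393.14211475 202.25980515]]
[ 11.5 207.9  -4.1]
dyaw -0.3246043332973902
```

```bash
python3 -m inch '[[0.6,1.1,4,-0.4,0,0,0],[0.6,1.1,8,-0.4,0,0,0],[0.6,1.1,12,-0.4,0,0,0],[0.6,1.1,15,-0.4,0,0,0],[0.6,1.1,17.5,-0.4,0,0,0],[0.6,1.1,19.5,-0.4,0,0,0],[0.6,1.1,20.8,-0.4,0,0,0],[0.6,1.1,20.8,-0.4,0,0,0],[0.6,1.1,20.8,-0.4,0,0,0]]'
python3 - <<'E'
from h import *
save(arm.get_image("wrist"),"pics/w8.png")
E
```

```text
clock: 9.2
position: [505.7, -225.7, 31.3]
ee_rot: [-0.58, -0.404, 0.405, 0.58]
contact_force: [-0.0, -0.1, -0.2]
gripper_width: 51.2
```

View pics/w8.png

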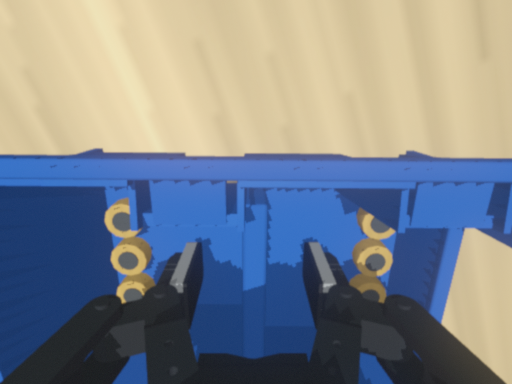

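The web (column ~255) is midway between the fingers (columns ~190 and ~318), and the brass bushes are clear of them. I'll close the gripper.

```bash
python3 -m inch '[[0,0,0,0,0,0,0],[0,0,0,0,0,0,0],[0,0,0,0,0,0,0],[0,0,0,0,0,0,0],[0,0,0,0,0,0,0],[0,0,0,0,0,0,0],[0,0,0,0,0,0,0],[0,0,0,0,0,0,0],[0,0,0,0,0,0,0]]'; python3 -m inch '[[0,0,-0.5,0,0,0,0],[0,0,-1.5,0,0,0,0],[0,0,-3,0,0,0,0],[0,0,-5,0,0,0,0],[0,0,-8,0,0,0,0],[0,0,-11,0,0,0,0],[0,0,-14,0,0,0,0],[0,0,-17,0,0,0,0],[0,0,-19,0,0,0,0],[0,0,-20,0,0,0,0],[0,0,-20,0,0,0,0],[0,0,-20,0,0,0,0]]'
python3 - <<'E'
from h import *
s=arm.read_state();M=R.from_quat(s['ee_rot']).as_matrix();print(M.round(3),s['position'],s['contact_force'],s['wrist_torque'],s['gripper_width'])
a=cv2.resize(arm.get_image("wrist"),(400,300));b=cv2.resize(arm.get_image("side"),(400,300));save(np.hstack([a,b]),"pics/w9.png")
E
```

```text
clock: 10.0
position: [505.9, -225.9, 32.8]
ee_rot: [0.58, 0.404, -0.404, -0.58]
contact_force: [-1.9, 2.0, 6.4]
gripper_width: 8.6
clock: 11.0
position: [504.8, -225.5, 230.6]
ee_rot: [-0.58, -0.404, 0.404, 0.581]
contact_force: [0.2, 0.6, -5.5]
gripper_width: 9.0
[[ 0.347 -0.002 -0.938]
 [ 0.938  0.001  0.347]
 [ 0.001 -1.     0.002]] [ 504.79071018 -225.49568201  230.6107216 ] [ 0.24041378  0.57549071 -5.53049873] [-0.01282574  0.1438669  -0.02832039] 9.017233303387574
```

View pics/w9.png

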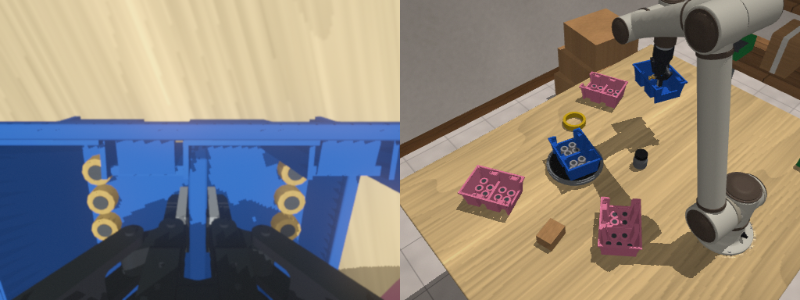

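```bash
python3 - <<'E'
from h import *
im=arm.get_image("side");zoom(im,180,155,270,245,7,"pics/s10.png")
im=arm.get_image("top");zoom(im,195,130,295,230,6,"pics/t10.png")
E
```

```text
(no output)
```

View pics/s10.png

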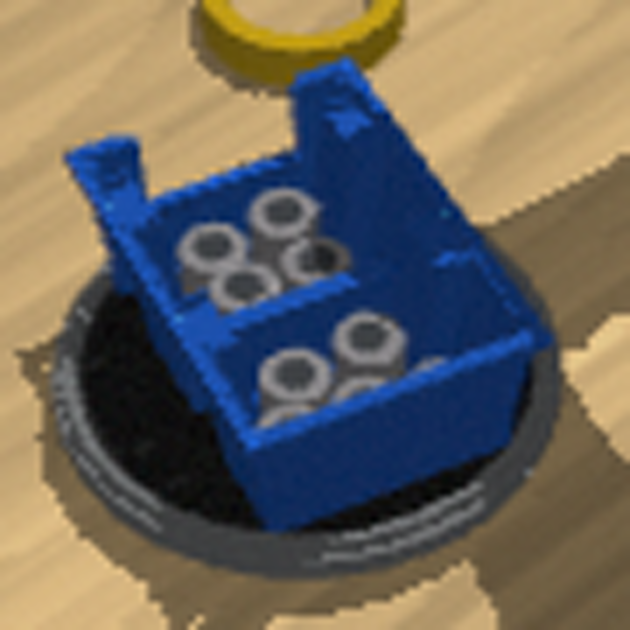

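View pics/t10.png

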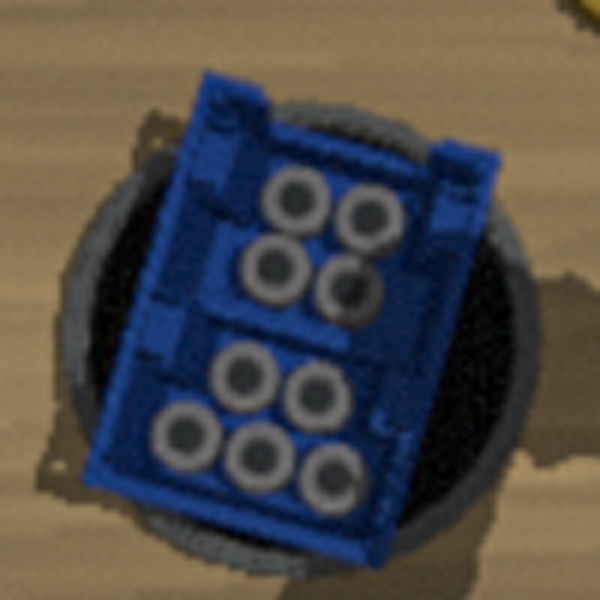

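```bash
python3 - <<'E'
from h import *
T=[[-94,-67.5,75],[-94,67.5,75],[94,-67.5,75],[94,67.5,75]]
for n,uv in(("side",(np.array([(66,156),(350,58),(255,445),(548,335)])+.5)/7-.5+[180,155]),("top",(np.array([(205,72),(500,152),(83,483),(380,570)])+.5)/6-.5+[195,130])):
    p,e=fit(n,uv,T,28,[552,174,2.8]);print(n,p.round(3),np.degrees(p[2]).round(1),e.round(1).tolist())
s=arm.read_state();M=R.from_quat(s['ee_rot']).as_matrix()
d=M.T@(np.array([552.3,175.7,235])-s['position']);print(d.round(1),np.degrees(np.arctan2(M[1,2],M[0,2])))
E
```

```text
side [551.924 178.792   2.864] 164.1 [[-0.4, -0.6], [-0.1, -0.6], [-0.6, 0.9], [1.1, -0.0]]
top [552.301 176.614   2.863] 164.0 [[-0.3, -0.5], [0.4, 0.2], [-0.5, 0.2], [0.4, 0.1]]
[392.9  -5.2  94.7] 159.70285767421004
```

```bash
python3 -m inch '[[0,1,0,0.2,0,0,0],[0,3,0,0.7,0,0,0],[0,6,0,1.4,0,-1,0],[0,9,0,2.2,0,-1,0],[0,12,0,2.9,0,-2,0],[0,15,0,3.6,0,-2,0],[0,18,0,4.3,0,-3,0],[0,21,0,5.1,0,-3,0],[0,24,0,5.8,0,-4,0],[0,27,0,6.5,0,-4.3,0],[0,30,0,7.2,0,-4.3,0],[0,33,0,8,0,-4.3,0],[0,36,0,8.7,0,-4.3,0],[0,38,0,9.2,0,-4.3,0],[0,39,0,9.4,0,-4.3,0],[0,39.4,0,9.5,0,-4.3,0],[0,39.4,0,9.5,0,-4.3,0],[0,39.4,0,9.5,0,-4.3,0]]'
python3 - <<'E'
from h import *
s=arm.read_state();M=R.from_quat(s['ee_rot']).as_matrix();print(M.round(3),s['contact_force'],s['gripper_width'])
d=M.T@(np.array([552.2,176.8,150])-s['position']);print(s['position'],d.round(1),np.degrees(np.arctan2(M[1,2],M[0,2])))
a=cv2.resize(arm.get_image("top")[100:250,170:330],None,fx=2.5,fy=2.5);b=cv2.resize(arm.get_image("side")[110:250,150:300],(400,375));save(np.hstack([a,b]),"pics/t11.png")
E
```

```text
clock: 12.7
position: [552.8, 175.9, 231.2]
ee_rot: [-0.565, -0.425, 0.426, 0.565]
contact_force: [-0.2, -1.0, -6.3]
gripper_width: 8.8
[[ 0.276 -0.001 -0.961]
 [ 0.961 -0.001  0.276]
 [-0.001 -1.     0.001]] [-0.20217348 -0.97425339 -6.28901254] 8.811297862264903
[552.7567214  175.90752989 231.19211184] [ 0.8 81.2  0.7] 163.99320574366587
```

View pics/t11.png

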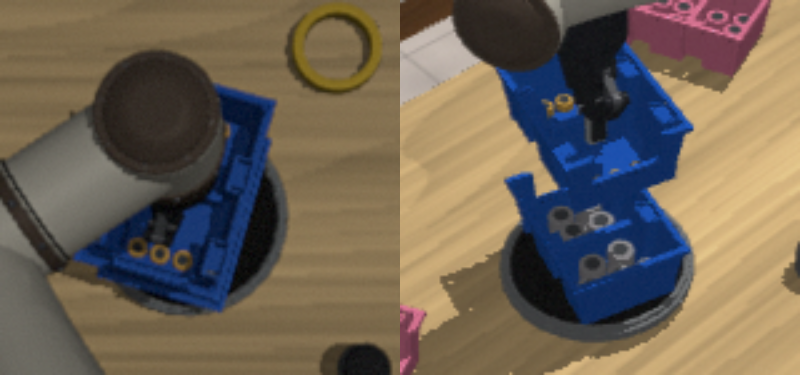

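```bash
python3 -m inch '[[0,0.1,1.5,0.1,0,0,0],[0,0.1,3,0.1,0,0,0],[0,0.1,4.5,0.1,0,0,0],[0,0.1,6,0.1,0,0,0],[0,0.1,7.2,0.1,0,0,0],[0,0.1,8.2,0.1,0,0,0],[0,0.1,8.8,0.1,0,0,0],[0,0.1,8.8,0.1,0,0,0]]'
python3 - <<'E'
from h import *
s=arm.read_state();M=R.from_quat(s['ee_rot']).as_matrix();print(s['contact_force'],s['gripper_width'],s['wrist_torque'])
d=M.T@(np.array([552.2,176.8,150])-s['position']);print(s['position'],d.round(1))
a=cv2.resize(arm.get_image("wrist"),(400,375));b=cv2.resize(arm.get_image("side")[110:250,150:300],(400,375));save(np.hstack([a,b]),"pics/t12.png")
E
```

```text
clock: 13.47
position: [551.9, 176.8, 142.4]
ee_rot: [-0.565, -0.424, 0.426, 0.565]
contact_force: [0.1, -0.0, -4.7]
gripper_width: 9.3
[ 0.1021203  -0.04134542 -4.66179517] 9.278686677374916 [-0.03370824  0.05119005 -0.01405481]
[551.8961663  176.84076629 142.43882386] [ 0.  -7.6 -0.3]
```

View pics/t12.png

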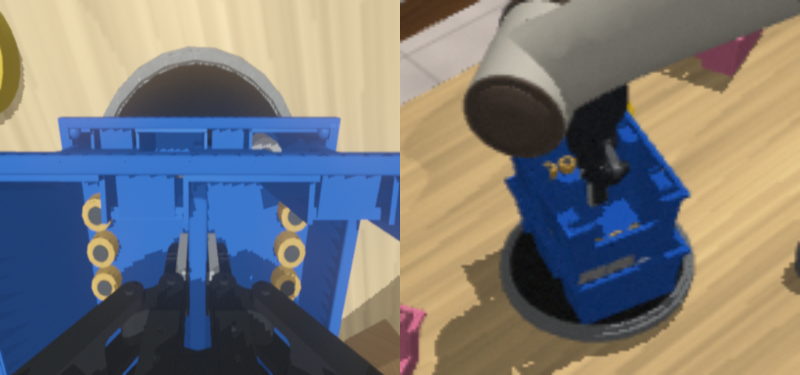

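```bash
python3 -m inch '[[0,0,0.3,0,0,0,0],[0,0,0.6,0,0,0,0],[0,0,0.8,0,0,0,0],[0,0,1.0,0,0,0,0],[0,0,1.1,0,0,0,0],[0,0,1.1,0,0,0,0]]'; python3 -m inch '[[0,0,0.1,0,0,0,0],[0,0,0.2,0,0,0,0],[0,0,0.2,0,0,0,0],[0,0,0.2,0,0,0,0]]'
```

```text
clock: 14.07
position: [552.3, 177.8, 132.4]
ee_rot: [-0.565, -0.425, 0.426, 0.565]
contact_force: [-0.3, 0.8, -5.4]
gripper_width: 9.2
clock: 14.4
position: [552.5, 177.8, 130.7]
ee_rot: [0.565, 0.426, -0.426, -0.565]
contact_force: [-0.9, -0.4, -5.1]
gripper_width: 9.0
```

```bash
python3 -m inch '[[0,0,0.1,0,0,0,0],[0,0,0.1,0,0,0,0],[0,0,0.2,0,0,0,0],[0,0,0.2,0,0,0,0]]'
```

```text
clock: 14.73
position: [552.7, 177.9, 129.8]
ee_rot: [0.565, 0.426, -0.425, -0.564]
contact_force: [-2.3, -1.0, 2.3]
gripper_width: 9.2
```

```bash
python3 -m inch '[[0,0,-0.1,0,0,0,0],[0,0,-0.1,0,0,0,0],[0.3,0,-0.1,0,0,0,0],[0.4,0,-0.1,0,0,0,0],[0.4,0,-0.1,0,0,0,0],[0.4,0,-0.1,0,0,0,0],[0.4,0,-0.1,0,0,0,0],[0.4,0,-0.1,0,0,0,0]]'
python3 - <<'E'
from h import *
a=cv2.resize(arm.get_image("wrist"),(400,375));b=cv2.resize(arm.get_image("side")[110:250,150:300],(400,375));save(np.hstack([a,b]),"pics/t13.png")
E
```

```text
clock: 15.4
position: [552.7, 177.9, 129.9]
ee_rot: [0.565, 0.426, -0.425, -0.565]
contact_force: [0.1, -0.2, 0.2]
gripper_width: 34.4
```

View pics/t13.png

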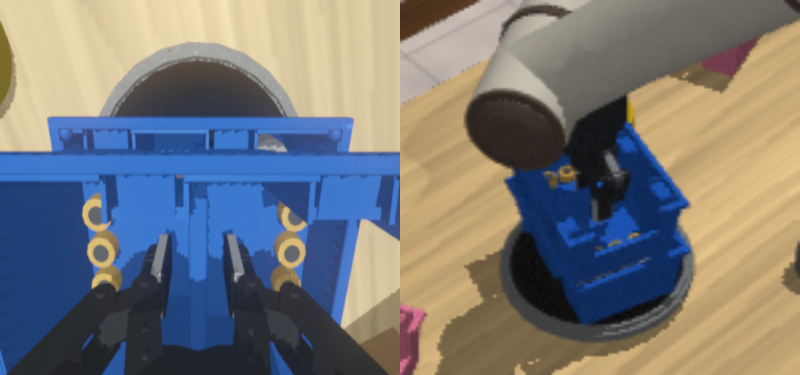

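Fingers are clear of the web and the tote is sitting on the lower one. I'll retreat upward, then move aside towards the robot's right.

```bash
python3 -m inch '[[0.4,0,-1,0,0,0,0],[0.4,0,-3,0,0,0,0],[0.4,0,-6,0,0,0,0],[0.4,0,-9,0,0,0,0],[0.4,0,-12,0,0,0,0],[0.4,-4,-13,0,0,0,0],[0.4,-8,-13,0,0,0,0],[0.4,-12,-13,0,0,0,0],[0.4,-16,-13,0,0,0,0],[0.4,-20,-13,0,0,0,0],[0.4,-24,-13,0,0,0,0],[0.4,-28,-13,0,0,0,0],[0.4,-32,-13,0,0,0,0],[0.4,-36,-13,0,0,0,0],[0.4,-36,-13,0,0,0,0],[0.4,-36,-13,0,0,0,0]]'
python3 - <<'E'
from h import *
im=arm.get_image("top");im2=arm.get_image("side")
for l in["tape","jar","carton"]:
    for m in arm.masks_of(l,"top")[:2]:
        ys,xs=np.nonzero(m["mask"]);print(l,round(m["conf"],2),xs.mean().round(1),ys.mean().round(1))
a=cv2.resize(im[130:230,195:295],(400,400),interpolation=cv2.INTER_CUBIC);b=cv2.resize(im2[145:245,175:275],(400,400),interpolation=cv2.INTER_CUBIC);save(np.hstack([a,b]),"pics/t14.png");save(im,"pics/top14.png")
E
```

```text
clock: 16.83
position: [452.6, -170.1, 260.5]
ee_rot: [0.566, 0.425, -0.424, -0.565]
contact_force: [-1.3, 0.9, -0.2]
gripper_width: 34.0
tape 0.66 303.7 118.1
jar 0.68 314.6 246.8
carton 0.57 146.7 252.8
```

View pics/t14.png

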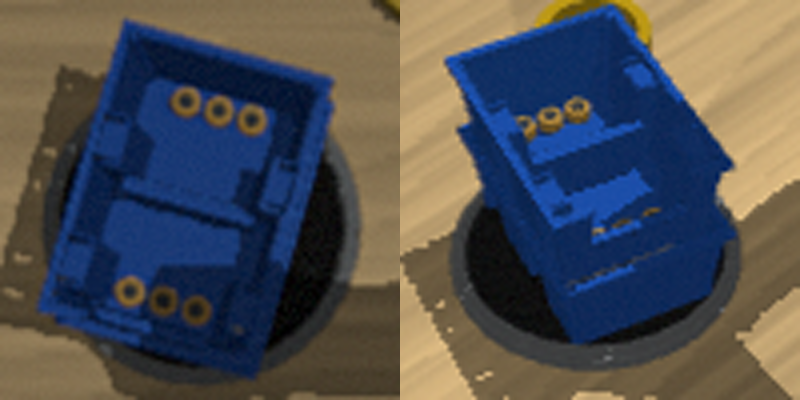

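View pics/top14.png

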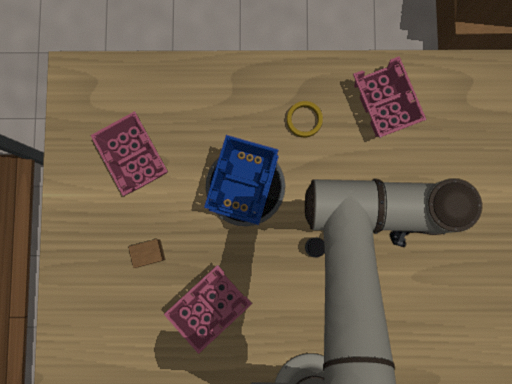

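```bash
python3 - <<'E'
from h import *
T=RIM[:2]+[RIM[3],RIM[2]]
uv=(np.array([(125,20),(333,75),(40,310),(258,378)])+.5)/4-.5+[195,130]
for z in(75,97):
    p,e=fit("top",uv,T,z,[552,176,-.28]);print(z,p.round(2),np.degrees(p[2]).round(1),abs(e).mean().round(2))
uv=(np.array([(447,60),(617,5),(560,228),(735,168)])-[400,0]+.5)/4-.5+[175,145]
for z in(75,85,97,107):
    p,e=fit("side",uv,T,z,[552,176,-.28]);print("side",z,p.round(2),np.degrees(p[2]).round(1),abs(e).mean().round(2))
E
```

```text
75 [ 5.5666e+02  1.7800e+02 -2.7000e-01] -15.3 0.82
97 [ 5.5360e+02  1.7697e+02 -2.7000e-01] -15.3 0.58
side 75 [ 5.6791e+02  1.6682e+02 -2.8000e-01] -16.0 0.43
side 85 [ 5.6001e+02  1.7341e+02 -2.8000e-01] -16.1 0.39
side 97 [ 5.5054e+02  1.8132e+02 -2.8000e-01] -16.1 0.46
side 107 [ 5.4266e+02  1.8790e+02 -2.8000e-01] -16.2 0.67
```

```bash
python3 -c "
from bench import arm
print(arm.read_state()['clock'],arm.job_done())"
```

```text
the job is handed in; nothing more can be done
17.0833 None
```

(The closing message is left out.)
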